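# Raise the bench prop to its next hole

## Task

The adjustable prop on the repair bench was left with its inner tube turned aside and stuck between two holes. Turn its head back until the button is in line with the row of holes, draw the tube up gently until the sprung button snaps out through the next hole up (the middle one), then prove the lock by pressing the head down with about one and a half kilos for a moment, and let go. Never pull up or press down on the prop with more than two and a half kilos, and leave the other things on the bench where they are.

Things in the scene. Friction and masses are not known exactly. Their poses are not given: they have to be found in the camera images.
- prop: Grey square foot plate of the prop, 110 x 110 x 12 mm, fixed to the bench; origin at the centre of its underside, z up along the prop's axis. Above it, on a coil spring, stands the aluminium outer tube, 44 mm across, from 30 to 155 mm above the bench. The steel inner tube, 22 mm, slides and turns in it.
- middle_hole (a point): Centre of the middle hole in the outer tube's wall, 93 mm above the bench, on the side facing the plate's +x. Holes are 15 mm wide, 13 mm high, in a vertical row of three, 38 mm apart. At the start the button is behind the wall between the bottom and middle holes, 8 mm or more from either.
- head (a point): Centre (half-way up) of the black head on the inner tube: block 50 mm long (its x), 28 wide (its y, grip here), 36 high, with a 10 mm tongue at its +x end. The button points along the head's +x: in line when that points along the plate's +x, within 0.1 rad. It starts turned 0.4 to 0.95 rad anticlockwise from above; turning takes 0.1 N m. Lifting takes 5 to 8 N; let go, it stays.
- button (a joint): Brass button in the inner tube, 9 mm thick, in m: 0 fully out through a hole (4.5 mm proud), 0.007 to 0.009 held in by the wall. Its height in the tube is known only to 8 mm: out in the middle hole, the head's centre is 217 mm (give or take 10) above the bench, so draw up until it clicks; the tube then stops hard both ways, with 4 mm of free play.
- foot_spring (a joint): Height of the outer tube on the foot's coil spring, in m: 0 at rest, positive when the prop is pulled up, negative when pressed down, 8 N per mm, stops at 6 mm. It gives by the force on the head: 25 N is 3.1 mm.
- socket_mid (a point): Steel socket, a ring 28 mm across and 34 mm high, standing next to the prop's foot; point half-way up. Leave alone.
- pump_cap_mid (a point): White plastic cap with a nozzle, 42 mm across and 32 mm high, next to the prop's foot; point half-way up. Leave alone.
- pump_module_mid (a point): White plastic pump module: flange 124 mm across with a 68 mm drum, 97 mm high; point half-way up. Leave alone.
- pump_motor_mid (a point): Steel pump motor standing on end, 38 mm across, 105 mm high; point half-way up. Leave alone.
- screwdriver_grip (a point): Screwdriver lying on the bench, point on its handle. Leave alone.
- grease_jar_mid (a point): Grey jar with a black cap, 64 mm across, 75 mm high; point half-way up. Leave alone.
Things that resemble listed ones, but are neither listed nor needed, are in the scene too. There is more than one size of the prop; the one meant has the size given above.

How it is judged:
By the outcome, as a careful person would: the job done as asked, in the order asked, and still so for the second after the job is handed in, with the robot touching nothing.
It also fails if it takes over 72 s, if anything falls off the work surface, if the arm or the gripper's body presses on something with over 40 N, if the wrist force passes 120 N, or if a joint passes its speed limit or range.

## Robot

A 6-joint arm with a two-finger parallel gripper is mounted at the origin on the work surface. World frame = base frame: x ahead of the robot, y to its left, z up, the work surface at z = 0. Lengths are in m, angles in rad, forces in N, time in s.
With the tool pointing down it reaches from about 0.325 to 0.9 m from the base axis. Payload 3.5 kg.
Tool frame: the origin (TCP) lies between the finger pads; the fingertips stand 25 mm ahead of it and the grasp point (between the pads) lies 6 mm ahead of it; z points along the fingers, x is the direction in which the jaws open and shut, and the axes are right-handed (so a half turn about z gives the same grasp; the last joint's range is limited). The gripper opens to 85 mm and grips with 20 to 120 N. Pads are 22 mm wide; open, the fingers measure 114 mm over their backs; the gripper's body (76 mm by 85 mm) begins 54 mm behind the grasp point. The pads swing forward as they close: fully open they stand 13 mm farther back than shut.
Start: joints at [1.113, 0.276, -0.026, 1.268, 0, 1.467], TCP at [0.217, 0.586, 0.256] pointing down, gripper open.
Joint ranges: [-3.12, 3.12], [-0.85, 1.88], [-1.08, 1.24], [-1.95, 2.15], [-1.57, 1.53], [-3.14, 3.14]. Speed limits (rad/s): [2.57, 2.57, 3.14, 3.14, 3.14, 3.14].

## Interface

Orientations are given as a unit quaternion [w, x, y, z].
In Python, from bench import arm, viewer gives the robot as it stands. The module is installed in compiled form; this text tells all that it offers.
- The arm moves only by the tool arm_command, never from a script. Its argument "plan" is a list of rows, each a list of 7 numbers: the closure in counts, from 0 (fully open) to 255 (shut), then the shift along the world's x, y, z in units of 25 mm (1.0 is 25 mm), then the turn, a rotation vector about the world's x, y, z in units of 6 degrees (1.0 is 6 degrees). A call has 1 to 8 rows; each row is the pose to reach, as a shift and turn from the pose measured when the call began; what a row does not reach only later rows make up. A row lasts 1/10 s, in which the tool goes at most 50 mm and 8.59 degrees, less where a joint would pass 70% of its speed; a pose out of reach is approached as far as the arm can. A call with a gripper value outside its range is refused whole. The fingers move at their own pace and stop on an object; "newtons" is the grip in N (left out, the last holds). Time passes only in rows, so rows that repeat a pose let the fingers close. It gives the time, the measured TCP pose, the force and the opening at its end, in the units of the state.
- arm.read_state(): the state, without advancing time (a new reading comes with each control period).
- viewer.snapshot(name): name is "scene" or "side" or "wrist"; returns the picture (400x640x3 uint8, red, green, blue); there is no depth.
- viewer.camera_info(name): a dict with "camera_matrix" (3x3 intrinsics, pixels), "camera_from_world" (4x4, takes a point from world to camera coordinates); the wrist camera has in their place "tool_from_camera" (4x4, takes a point from camera to tool coordinates, whose origin is the TCP and whose axes are the tool frame's). Camera axes: x right, y down, z forward; pixel columns grow to the right and rows downward; lengths in m; the calibration is good to about 2 mm. The wrist camera is an equidistant fisheye: a pixel r from the principal point sees the ray r / f radians off the axis. A picture is of the moment at which its call begins: read the wrist's pose just before it. camera_info takes no time and is no camera call.
- arm.finish_job(): hands the job in, once; it reports no verdict.
The state is a dict: "t": time; "joint_positions": joint angles; "dq": joint speeds; "tau": joint torques, N m; "tool_pos": TCP position; "orientation": TCP orientation; "force": force on the tool from outside, world axes, zero at the start; "ft_torque": the same for the moment, N m; "finger_gap": finger opening in m.
Only numpy, scipy, OpenCV 4.12 (cv2) and the standard library are available. Lean on these libraries where they do the work, as an engineer would, in place of code of your own. Each camera call takes 0.05 s, during which the arm holds its last target. There are 200 camera calls.

## Working session

There is one attempt and no reset: what is moved stays moved. The work goes in short steps, Python scripts to look and compute and a tool call to move; the robot and the scene stay as the last step left them, time stands still between calls to the robot, and variables do not carry over. Pictures are saved under pics/ and viewed, about 8 in all and at most 12, crops included, and the job is handed in when it is done.

Besides the shell and the picture viewer there is one more tool, called after "Request:" as name(argument=value, ...) on one line, values as JSON. arm_command: Moves the arm, as the interface text tells. Its arguments: {"type":"object","properties":{"plan":{"type":"array"},"newtons":{"type":"number"}},"required":["plan"]}

```bash
mkdir -p pics; cat > h.py <<'E'
from bench import arm, viewer
import numpy as np, cv2
def snap(n,f):
    im=viewer.snapshot(n); cv2.imwrite('pics/'+f,im[:,:,::-1]); return im
E
python3 - <<'E'
from h import *
s=arm.read_state(); print({k:np.round(v,3).tolist() for k,v in s.items()})
for n in ("scene","side","wrist"):
    i=viewer.camera_info(n); print(n,{k:np.round(v,4).tolist() for k,v in i.items()} )
    snap(n,n+'0.png')
E
```

```text
{'t': 0.0, 'joint_positions': [1.113, 0.277, -0.028, 1.268, 0.0, 1.467], 'dq': [-0.001, -0.0, -0.002, -0.0, -0.0, -0.002], 'tau': [0.0, -44.551, 29.52, 0.016, 0.0, 0.0], 'tool_pos': [0.217, 0.585, 0.255], 'orientation': [0.001, 0.821, 0.571, -0.001], 'force': [0.051, 0.539, -0.909], 'ft_torque': [-0.009, 0.055, -0.012], 'finger_gap': 0.086}
scene {'camera_matrix': [[437.5605, 0.0, 320.3975], [0.0, 437.5605, 199.8411], [0.0, 0.0, 1.0]], 'camera_from_world': [[0.0506, 0.9987, -0.007, -0.0037], [0.8461, -0.0466, -0.531, -0.3353], [-0.5306, 0.0209, -0.8473, 1.5231], [0.0, 0.0, 0.0, 1.0]]}
side {'camera_matrix': [[402.1466, 0.0, 317.071], [0.0, 402.1466, 199.7121], [0.0, 0.0, 1.0]], 'camera_from_world': [[0.9796, -0.2007, -0.0136, -0.4451], [-0.1478, -0.672, -0.7257, 0.1726], [0.1365, 0.7128, -0.6879, 0.9937], [0.0, 0.0, 0.0, 1.0]]}
wrist {'camera_matrix': [[309.7069, 0.0, 319.061], [0.0, 309.7069, 199.9905], [0.0, 0.0, 1.0]], 'tool_from_camera': [[1.0, -0.0003, 0.0002, -0.0008], [0.0002, 0.9604, 0.2785, -0.0703], [-0.0002, -0.2785, 0.9604, -0.1173], [0.0, 0.0, 0.0, 1.0]]}
```

View pics/scene0.png

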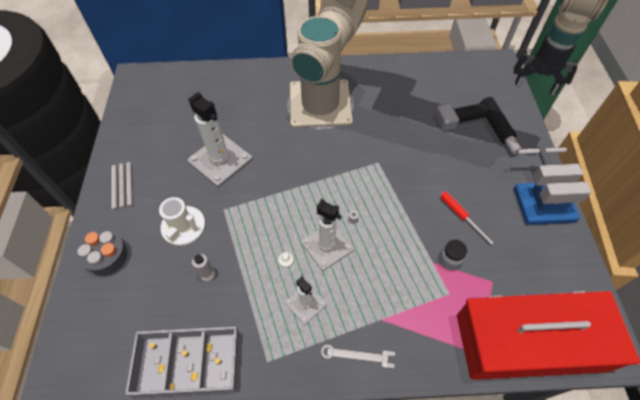

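View pics/side0.png

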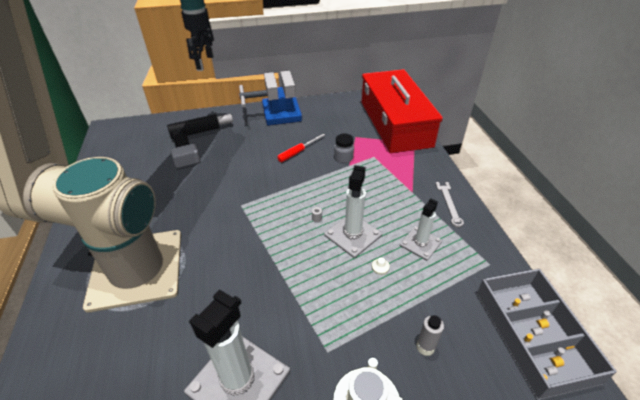

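The scene view shows three props: a large one at (215,150), a mid one at (325,235) on the mat with the socket at (352,216) and cap at (286,258) beside it, and a small one at (305,300). The side view shows the mid one at (353,220). The mid one is the candidate, so I'll zoom in to get its corners and plate size.

```bash
python3 - <<'E'
import cv2,numpy as np
a=cv2.imread('pics/scene0.png')[190:280,280:370]; b=cv2.imread('pics/side0.png')[160:260,310:400]
a=cv2.resize(a,(400,400),interpolation=2); b=cv2.resize(b,(400,444),interpolation=2)
a=cv2.copyMakeBorder(a,0,44,0,0,0)
cv2.imwrite('pics/c1.png',np.hstack([a,b]))
E
```

```text
(no output)
```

View pics/c1.png

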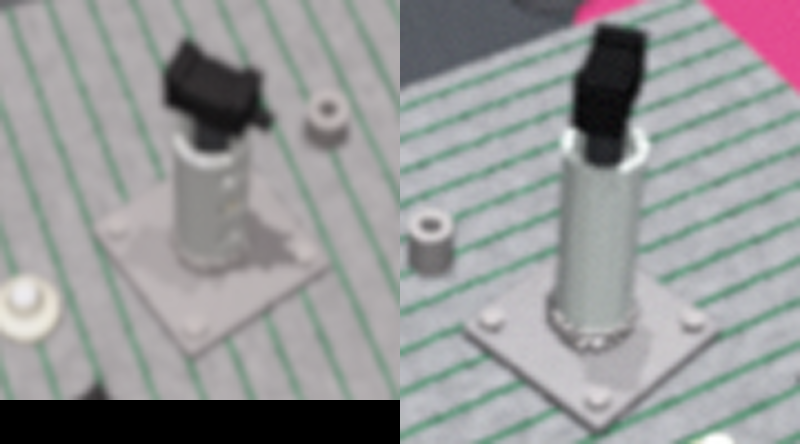

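```bash
cat >> h.py <<'E'
def ray(n,p):
    i=viewer.camera_info(n); K=i['camera_matrix']; M=i['camera_from_world']; R=M[:3,:3]
    d=R.T@np.linalg.inv(K)@np.array([p[0],p[1],1.]); return -R.T@M[:3,3], d/np.linalg.norm(d)
def onz(n,p,z):
    o,d=ray(n,p); return o+d*(z-o[2])/d[2]
def tri(obs):
    A=0;b=0
    for n,p in obs:
        o,d=ray(n,p); P=np.eye(3)-np.outer(d,d); A=A+P; b=b+P@o
    return np.linalg.solve(A,b)
def proj(n,X):
    i=viewer.camera_info(n); c=i['camera_from_world']@np.append(X,1); q=i['camera_matrix']@c[:3]; return q[:2]/q[2]
E
python3 - <<'E'
from h import *
s=400/90
S=lambda x,y:(280+x/s,190+y/s); D=lambda x,y:(310+(x-400)/s,160+y/s)
c=[onz('scene',S(*p),0.012) for p in [(92,230),(193,355),(330,265)]]
d=[onz('side',D(*p),0.012) for p in [(465,325),(600,424),(720,328)]]
for q in (c,d):
    print(np.round(q,3).tolist(),np.linalg.norm(q[1]-q[0]),np.linalg.norm(q[2]-q[1]),'centre',(q[0]+q[2])/2)
    for a,b in ((0,1),(1,2)): v=q[b]-q[a]; print(np.arctan2(v[1],v[0]))
for p in [(228,183),(230,210),(232,237)]: print('hole',onz('scene',S(*p),0.093))
# head tops
z=.22
for nm,p in (('tongue',S(262,118)),('UL',S(185,45)),('L',S(168,90)),('R',S(258,72)),('B',S(240,132)),('B2',S(243,108))): print(nm,onz('scene',p,z))
ctr=tri([('scene',S(212,87)),('side',D(608,75))]); print('headc',ctr)
w=onz
for n,p in (('socket',S(328,100)),('cap',S(25,300))): print(n,onz('scene',p,.034))
E
```

```text
[[0.538, -0.079, 0.012], [0.626, -0.02, 0.012], [0.571, 0.069, 0.012]] 0.10575697946255548 0.104448571292774 centre [ 0.55435784 -0.00500158  0.012     ]
0.5915675790149139
2.1307656455204778
[[0.477, 0.008, 0.012], [0.535, -0.08, 0.012], [0.623, -0.026, 0.012]] 0.1058099849362661 0.10348164049324698 centre [ 0.54961238 -0.00869976  0.012     ]
-0.990313448518235
0.552026776125918
hole [0.55235139 0.00508625 0.093     ]
hole [0.57028373 0.00511581 0.093     ]
hole [0.58792208 0.00514488 0.093     ]
tongue [0.58181655 0.01942026 0.22      ]
UL [ 0.5341022  -0.01886296  0.22      ]
L [ 0.5618959  -0.02939844  0.22      ]
R [0.55332331 0.01935711 0.22      ]
B [0.58965828 0.0072367  0.22      ]
B2 [0.57516695 0.00980577 0.22      ]
headc [ 0.55014642 -0.00471452  0.20213259]
socket [0.46450221 0.07590083 0.034     ]
cap [ 0.59422749 -0.1197885   0.034     ]
```

Request:
arm_command(plan=[[0,0.3,-0.6,1.6,0,0,-0.8],[0,1,-2,3,0,0,-2],[0,2,-3.6,4,0,0,-3.2],[0,3,-5.4,4,0,0,-4.4],[0,4,-7.2,4,0,0,-5.6],[0,5,-9,4,0,0,-6.8],[0,6,-10.8,4,0,0,-8],[0,7,-12.5,4,0,0,-8]], newtons=40)

```text
t: 0.95
tool_pos: [0.3869, 0.2801, 0.3553]
orientation: [0.0, 0.982, 0.187, -0.001]
force: [1.3, 1.6, 0.6]
finger_gap: 0.0853
```

Request:
arm_command(plan=[[0,1,-1.6,0,0,0,-1],[0,2,-3.4,0,0,0,-2.2],[0,3,-5.2,0,0,0,-3.4],[0,4,-7,0,0,0,-4.6],[0,5,-8.8,0,0,0,-5.6],[0,6,-10.4,0,0,0,-6.4],[0,6.6,-11.4,0,0,0,-6.4],[0,6.6,-11.4,0,0,0,-6.4]])

```text
t: 1.75
tool_pos: [0.5536, -0.0084, 0.3542]
orientation: [0.0, 0.989, -0.149, -0.001]
force: [-0.2, 0.7, -0.3]
finger_gap: 0.0853
```

```bash
python3 - <<'E'
from h import *
s=arm.read_state(); print(s['tool_pos'],s['orientation'],s['joint_positions'],s['force'])
snap('wrist','w1.png')
E
```

```text
[ 0.55363795 -0.00842213  0.35421013] [ 2.73585219e-04  9.88875677e-01 -1.48741135e-01 -9.46129352e-04] [-1.31716171e-01  1.15429696e-01 -1.94891100e-02  1.43777911e+00
 -5.13823318e-04  1.73767104e+00] [-0.19477752  0.73362583 -0.27132326]
```

View pics/w1.png

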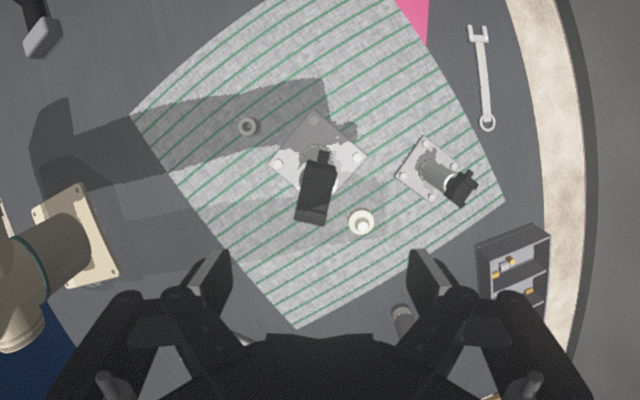

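The wrist view shows the head at about (317,188), its tongue at (322,157) and the plate around (318,158). I'll crop it and take exact corners.

```bash
python3 - <<'E'
import cv2,numpy as np
a=cv2.imread('pics/w1.png')[95:245,260:380]
g=np.clip(255*(a/255.)**0.5,0,255).astype(np.uint8)
cv2.imwrite('pics/w1c.png',cv2.resize(g,(480,600),interpolation=2))
E
```

```text
(no output)
```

View pics/w1c.png

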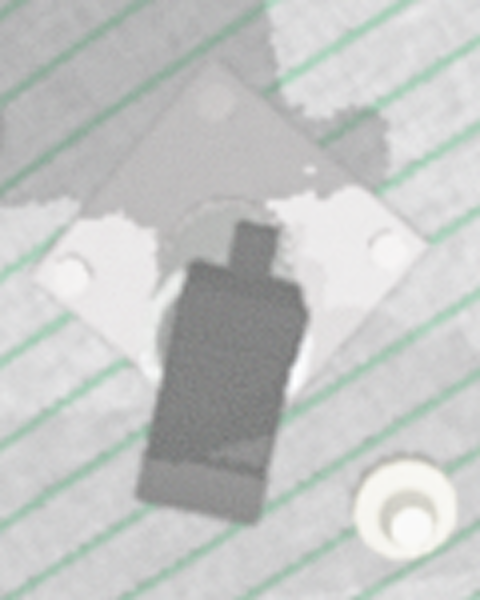

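```bash
cat >> h.py <<'E'
from scipy.spatial.transform import Rotation as Ro
def wray(p,s):
    i=viewer.camera_info('wrist'); K=i['camera_matrix']; T=i['tool_from_camera']
    x=np.array([p[0]-K[0,2],p[1]-K[1,2]])/K[0,0]; r=np.linalg.norm(x)
    d=np.append(np.sin(r)*x/r,np.cos(r)); q=s['orientation']; R=Ro.from_quat([q[1],q[2],q[3],q[0]]).as_matrix()
    return s['tool_pos']+R@T[:3,3], R@T[:3,:3]@d
def wonz(p,s,z):
    o,d=wray(p,s); return o+d*(z-o[2])/d[2]
E
python3 - <<'E'
from h import *
s=arm.read_state(); C=lambda x,y:(260+x/4,95+y/4)
for z in (.2,.22,.23):
    a,b,c=[wonz(C(*p),s,z) for p in [(137,492),(258,524),(307,312)]]
    v=c-b; print(z,np.linalg.norm(a-b),np.linalg.norm(v),'yaw',np.arctan2(v[1],v[0]),'centre',(a+c)/2)
t=[wonz(C(*p),s,.012) for p in [(33,270),(214,58),(430,242)]]
print(np.round(t,4),(t[0]+t[2])/2,[np.arctan2(*(t[j]-t[i])[[1,0]]) for i,j in((0,1),(1,2))])
E
```

```text
0.2 0.029319072361516783 0.051652607284151296 yaw 1.0649195507056344 centre [ 0.54731479 -0.01023464  0.2       ]
0.22 0.0271608184641034 0.04785032324160075 yaw 1.0649195507056333 centre [ 0.54924192 -0.00506432  0.22      ]
0.23 0.02608169151539671 0.04594918122032541 yaw 1.0649195507056346 centre [ 0.55020548 -0.00247917  0.23      ]
[[ 0.477   0.0121  0.012 ]
 [ 0.5658  0.0674  0.012 ]
 [ 0.6233 -0.0215  0.012 ]] [ 0.55014489 -0.00466124  0.012     ] [np.float64(0.5563387074478964), np.float64(-0.9961628507521645)]
```

Head yaw is about 1.065 and plate +x about 0.565 rad (holes side confirmed), so the head is turned 0.50 rad aside. The axis is at about (0.550, -0.005). Aligning and descending.

Request:
arm_command(plan=[[0,-0.1,0.1,-0.6,0,0,-1],[0,-0.14,0.14,-1.6,0,0,-2],[0,-0.14,0.14,-2.8,0,0,-2],[0,-0.14,0.14,-4,0,0,-2],[0,-0.14,0.14,-5,0,0,-2],[0,-0.14,0.14,-5.7,0,0,-2],[0,-0.14,0.14,-5.95,0,0,-2],[0,-0.14,0.14,-5.95,0,0,-2]])

```text
t: 2.6
tool_pos: [0.5477, -0.0021, 0.2048]
orientation: [-0.0, 0.968, -0.25, -0.003]
force: [0.2, -0.2, 0.2]
finger_gap: 0.0853
```

```bash
python3 - <<'E'
from h import *
s=arm.read_state(); print(s['tool_pos'],s['orientation'],s['force'],s['ft_torque'])
a=snap('wrist','w2.png'); b=snap('side','s2.png')
g=np.hstack([cv2.resize(a[80:400,140:500],(450,400)),cv2.resize(b[110:260,300:420],(320,400),interpolation=2)])
cv2.imwrite('pics/w2c.png',np.clip(255*(g[:,:,::-1]/255.)**.6,0,255).astype(np.uint8))
E
```

```text
[ 0.54771453 -0.00209882  0.20481598] [-3.64434842e-04  9.68280294e-01 -2.49851130e-01 -2.74799213e-03] [ 0.17585712 -0.21663998  0.24943001] [ 0.03741101 -0.0526517   0.01015089]
```

View pics/w2c.png

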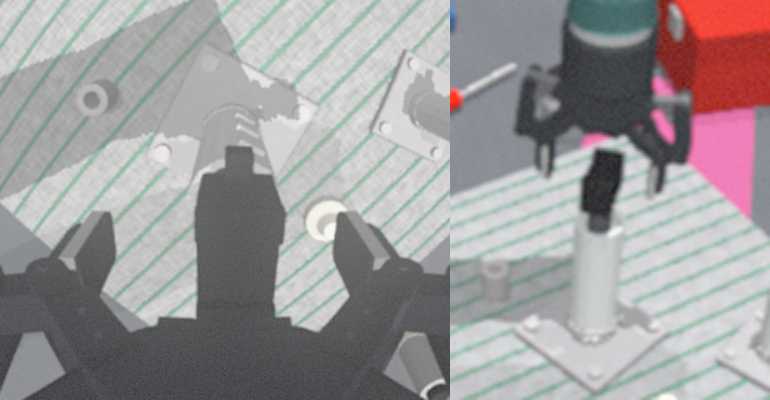

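The head sits about 4 mm toward the image right (crop column 240 against the jaw midline at about 223), which agrees with the TCP error, and the tips are a little high. Correcting both, then closing.

Request:
arm_command(plan=[[0,0.1,-0.12,-0.2,0,0,0],[0,0.11,-0.13,-0.2,0,0,0],[80,0.11,-0.13,-0.2,0,0,0],[120,0.11,-0.13,-0.2,0,0,0],[160,0.11,-0.13,-0.2,0,0,0],[200,0.11,-0.13,-0.2,0,0,0],[255,0.11,-0.13,-0.2,0,0,0],[255,0.11,-0.13,-0.2,0,0,0]], newtons=40)

```text
t: 3.5
tool_pos: [0.5519, -0.0058, 0.2018]
orientation: [-0.001, 0.968, -0.25, -0.001]
force: [-2.0, 0.2, 1.0]
finger_gap: 0.0276
```

```bash
python3 - <<'E'
from h import *
s=arm.read_state(); print(s['tool_pos'],s['orientation'],s['force'],s['ft_torque'],s['finger_gap'])
E
```

```text
[ 0.55186723 -0.00579541  0.20177493] [-6.42888348e-04  9.68216187e-01 -2.50111691e-01 -1.06920387e-03] [-1.95962129  0.19997172  0.97273174] [ 0.11578754  0.31755644 -0.03118401] 0.027600018576533242
```

Request:
arm_command(plan=[[255,0,0,0,0,0,-0.8],[255,0,0,0,0,0,-1.6],[255,0,0,0,0,0,-2.4],[255,0,-0.02,0,0,0,-3.2],[255,0,-0.03,0,0,0,-4],[255,0,-0.04,0,0,0,-4.77],[255,0,-0.04,0,0,0,-4.77]])

```text
t: 4.2
tool_pos: [0.5521, -0.0068, 0.2019]
orientation: [-0.001, 0.876, -0.482, -0.001]
force: [0.3, 0.3, 0.7]
finger_gap: 0.0276
```

```bash
python3 - <<'E'
from h import *
s=arm.read_state(); print(s['tool_pos'],s['orientation'],2*np.arctan2(s['orientation'][2],s['orientation'][1]),s['force'],s['ft_torque'],s['finger_gap'])
a=snap('wrist','w3.png'); cv2.imwrite('pics/w3c.png',np.clip(255*(cv2.resize(a[60:330,190:450],(578,600),interpolation=2)[:,:,::-1]/255.)**.6,0,255).astype(np.uint8))
E
```

```text
[ 0.55212339 -0.0067977   0.20189484] [-1.04063908e-03  8.76356537e-01 -4.81661503e-01 -5.78116717e-04] -1.0051000707065854 [0.28574731 0.34538217 0.66214938] [ 0.10392262 -0.05600234 -0.09879615] 0.027630012863390827
```

View pics/w3c.png

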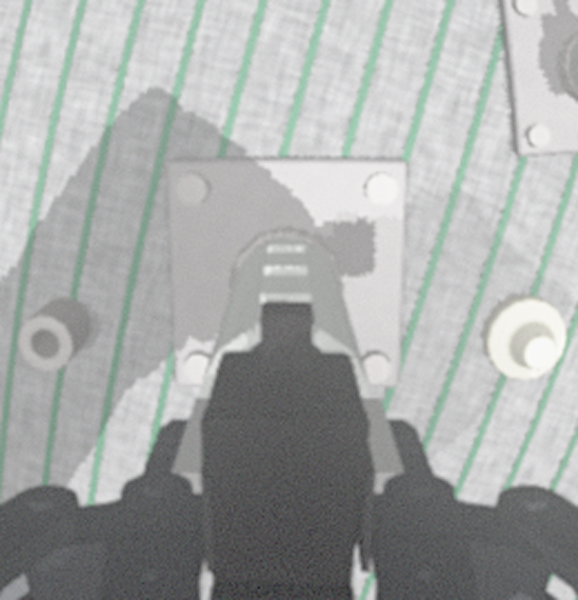

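The tongue (column 287) is now in line with the row of holes (column 286) and the plate edges are square. Drawing up gently, first 8 mm, which can't reach the stop.

Request:
arm_command(plan=[[255,0,0,0.04,0,0,0],[255,0,0,0.08,0,0,0],[255,0,0,0.12,0,0,0],[255,0,0,0.16,0,0,0],[255,0,0,0.2,0,0,0],[255,0,0,0.24,0,0,0],[255,0,0,0.28,0,0,0],[255,0,0,0.32,0,0,0]])

```text
t: 5.05
tool_pos: [0.552, -0.0068, 0.2099]
orientation: [-0.001, 0.877, -0.481, -0.001]
force: [1.3, -0.6, -6.3]
finger_gap: 0.0277
```

Request:
arm_command(plan=[[255,0,0,0.03,0,0,0],[255,0,0,0.06,0,0,0],[255,0,0,0.08,0,0,0]])

```text
t: 5.35
tool_pos: [0.5519, -0.0068, 0.212]
orientation: [-0.001, 0.877, -0.481, -0.001]
force: [0.7, 0.0, -5.4]
finger_gap: 0.0275
```

Request:
arm_command(plan=[[255,0,0,0.03,0,0,0],[255,0,0,0.06,0,0,0],[255,0,0,0.08,0,0,0]])

```text
t: 5.65
tool_pos: [0.5519, -0.0067, 0.2141]
orientation: [-0.001, 0.877, -0.481, -0.001]
force: [1.2, -0.4, -5.7]
finger_gap: 0.0271
```

Request:
arm_command(plan=[[255,0,0,0.03,0,0,0],[255,0,0,0.06,0,0,0]])

```text
t: 5.85
tool_pos: [0.5519, -0.0068, 0.2156]
orientation: [-0.001, 0.877, -0.481, -0.001]
force: [1.1, -1.4, -6.1]
finger_gap: 0.0276
```

Request:
arm_command(plan=[[255,0,0,0.03,0,0,0],[255,0,0,0.06,0,0,0]])

```text
t: 6.05
tool_pos: [0.552, -0.0068, 0.2173]
orientation: [-0.001, 0.877, -0.481, -0.001]
force: [1.4, 0.4, -5.1]
finger_gap: 0.0275
```

Request:
arm_command(plan=[[255,0,0,0.03,0,0,0],[255,0,0,0.06,0,0,0]])

```text
t: 6.25
tool_pos: [0.552, -0.0067, 0.2191]
orientation: [-0.001, 0.877, -0.481, -0.001]
force: [0.7, 0.0, -3.5]
finger_gap: 0.0274
```

Request:
arm_command(plan=[[255,0,0,0.03,0,0,0],[255,0,0,0.06,0,0,0]])

```text
t: 6.45
tool_pos: [0.5522, -0.0067, 0.2213]
orientation: [-0.001, 0.877, -0.481, -0.0]
force: [0.6, 0.4, -3.0]
finger_gap: 0.0274
```

```bash
python3 - <<'E'
from h import *
f=[]
for k in range(3):
    a=snap('wrist',f'w4{k}.png'); s=arm.read_state(); f.append(s['force'][2])
print(f,s['tool_pos'])
b=cv2.imread('pics/w3.png')[:,:,::-1]
g=np.hstack([cv2.resize(x[130:230,280:355],(390,520),interpolation=2) for x in (b,a)])
cv2.imwrite('pics/w4c.png',np.clip(255*(g[:,:,::-1]/255.)**.7,0,255).astype(np.uint8))
E
```

```text
[np.float64(-2.7255379646454965), np.float64(-1.7848707841178226), np.float64(-1.0823241006880269)] [ 0.55218966 -0.00665685  0.22109525]
```

View pics/w4c.png

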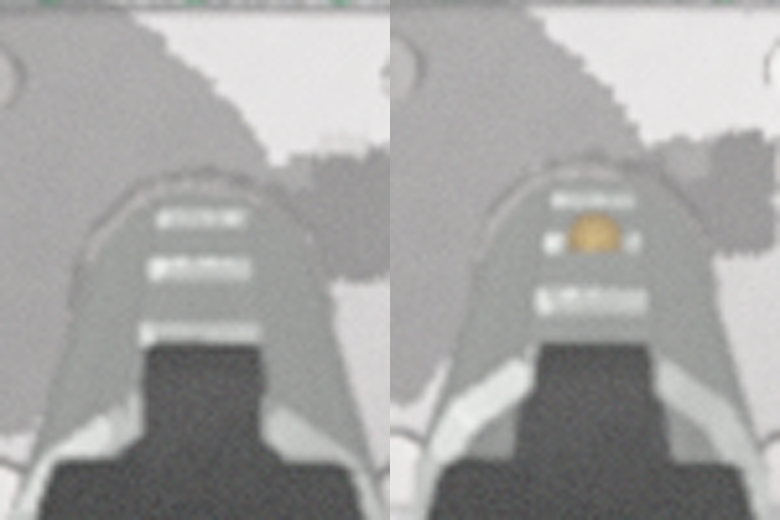

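The click happened: the brass button stands out through the middle hole (right crop, (595,232)), and lift force fell from 6 N to 1–3 N. Now pressing down in small steps.

Request:
arm_command(plan=[[255,0,0,-0.04,0,0,0],[255,0,0,-0.08,0,0,0],[255,0,0,-0.08,0,0,0]])

```text
t: 6.9
tool_pos: [0.5524, -0.0066, 0.2202]
orientation: [-0.002, 0.877, -0.481, -0.0]
force: [-1.7, 0.6, 4.2]
finger_gap: 0.0275
```

Request:
arm_command(plan=[[255,0,0,-0.03,0,0,0],[255,0,0,-0.05,0,0,0],[255,0,0,-0.05,0,0,0]])

```text
t: 7.2
tool_pos: [0.5525, -0.0065, 0.22]
orientation: [-0.002, 0.877, -0.481, 0.0]
force: [-1.1, 1.7, 7.3]
finger_gap: 0.0272
```

Request:
arm_command(plan=[[255,0,0,-0.04,0,0,0],[255,0,0,-0.08,0,0,0],[255,0,0,-0.08,0,0,0]])

```text
t: 7.5
tool_pos: [0.5526, -0.0065, 0.2195]
orientation: [-0.002, 0.877, -0.481, 0.001]
force: [-2.7, 0.9, 8.2]
finger_gap: 0.0276
```

Request:
arm_command(plan=[[255,0,0,-0.04,0,0,0],[255,0,0,-0.08,0,0,0],[255,0,0,-0.08,0,0,0]])

```text
t: 7.8
tool_pos: [0.5526, -0.0064, 0.2192]
orientation: [-0.002, 0.877, -0.481, 0.001]
force: [-3.2, 0.7, 11.4]
finger_gap: 0.0273
```

Request:
arm_command(plan=[[255,0,0,-0.04,0,0,0],[255,0,0,-0.08,0,0,0],[255,0,0,-0.1,0,0,0],[255,0,0,-0.1,0,0,0]])

```text
t: 8.2
tool_pos: [0.5527, -0.0064, 0.2189]
orientation: [-0.002, 0.877, -0.481, 0.001]
force: [-4.7, 1.1, 12.1]
finger_gap: 0.0276
```

```bash
python3 - <<'E'
from h import *
for k in range(4):
    a=snap('wrist',f'w5{k}.png'); s=arm.read_state(); print(s['t'],s['force'],s['tool_pos'][2])
E
```

```text
8.25 [-4.4732984   2.30721075 11.95485101] 0.21891915483887678
8.3 [-4.5213579   0.47333021 12.76965876] 0.21892454794470678
8.35 [-3.31545047  0.56740618 13.27084732] 0.21891141468380076
8.4 [-4.23626357  1.34453876 12.70112961] 0.21894475402087424
```

Request:
arm_command(plan=[[255,0,0,-0.11,0,0,0],[255,0,0,-0.12,0,0,0],[255,0,0,-0.12,0,0,0],[255,0,0,-0.12,0,0,0],[255,0,0,-0.12,0,0,0],[255,0,0,-0.12,0,0,0]])

```text
t: 9.0
tool_pos: [0.5526, -0.0064, 0.2186]
orientation: [-0.002, 0.877, -0.481, 0.002]
force: [-4.4, 1.3, 13.9]
finger_gap: 0.0276
```

```bash
python3 - <<'E'
from h import *
for k in range(6):
    a=snap('wrist',f'w6{k}.png'); s=arm.read_state(); print(s['t'],s['force'],s['tool_pos'][2])
E
```

```text
9.05 [-4.56254611  0.7958193  14.60477653] 0.2185385020610069
9.1 [-5.9735297   0.64815109 14.24141939] 0.21856066600960858
9.15 [-4.50795533  2.13635668 14.35264337] 0.21857561592236513
9.2 [-5.20588685  1.21454288 14.9810367 ] 0.21857471196399164
9.25 [-4.48278088  0.17444428 14.40243148] 0.2185541495109992
9.3 [-5.02135806  1.5326564  14.64943473] 0.21854201802233067
```

Request:
arm_command(plan=[[255,0,0,-0.12,0,0,0],[255,0,0,-0.12,0,0,0],[255,0,0,-0.12,0,0,0],[255,0,0,-0.12,0,0,0],[255,0,0,-0.12,0,0,0],[255,0,0,-0.12,0,0,0],[255,0,0,-0.12,0,0,0]])

```text
t: 10.0
tool_pos: [0.5526, -0.0063, 0.2184]
orientation: [-0.003, 0.877, -0.481, 0.002]
force: [-5.5, 0.8, 16.1]
finger_gap: 0.0278
```

Request:
arm_command(plan=[[255,0,0,-0.08,0,0,0],[255,0,0,-0.04,0,0,0],[255,0,0,0,0,0,0],[255,0,0,0.03,0,0,0],[255,0,0,0.06,0,0,0],[255,0,0,0.06,0,0,0],[255,0,0,0.06,0,0,0]])

```text
t: 10.7
tool_pos: [0.5522, -0.0063, 0.2199]
orientation: [-0.002, 0.877, -0.481, 0.002]
force: [-3.0, 0.1, 5.2]
finger_gap: 0.0276
```

Request:
arm_command(plan=[[255,0,0,0.02,0,0,0],[255,0,0,0.05,0,0,0],[255,0,0,0.05,0,0,0],[255,0,0,0.05,0,0,0]])

```text
t: 11.1
tool_pos: [0.552, -0.0063, 0.2206]
orientation: [-0.002, 0.877, -0.481, 0.001]
force: [-1.6, 0.2, 1.3]
finger_gap: 0.0273
```

Unloaded. Letting go.

Request:
arm_command(plan=[[200,0,0,0,0,0,0],[120,0,0,0,0,0,0],[60,0,0,0,0,0,0],[0,0,0,0,0,0,0],[0,0,0,0,0,0,0],[0,0,0,0,0,0,0]])

```text
t: 11.7
tool_pos: [0.5522, -0.0063, 0.2207]
orientation: [-0.002, 0.877, -0.481, 0.002]
force: [0.7, -1.4, -0.1]
finger_gap: 0.0857
```

Request:
arm_command(plan=[[0,0,0,0.4,0,0,0],[0,0,0,1.2,0,0,0],[0,0,0,2.2,0,0,0],[0,0,0,3.4,0,0,0],[0,0,0,4.4,0,0,0],[0,0,0,5,0,0,0],[0,0,0,5,0,0,0]])

```text
t: 12.4
tool_pos: [0.5539, -0.0065, 0.3496]
orientation: [-0.004, 0.877, -0.481, 0.005]
force: [-0.1, -0.3, -0.3]
finger_gap: 0.0852
```

```bash
python3 - <<'E'
from h import *
s=arm.read_state(); print(s['t'],s['tool_pos'],s['force'],s['finger_gap'])
a=snap('wrist','w7.png'); b=snap('scene','s7.png')
g=np.hstack([cv2.resize(a[100:230,250:390],(430,400),interpolation=2),cv2.resize(b[190:280,270:360],(400,400),interpolation=2)])
cv2.imwrite('pics/w7c.png',np.clip(255*(g[:,:,::-1]/255.)**.7,0,255).astype(np.uint8))
E
```

```text
12.4 [ 0.55389517 -0.00654815  0.34956454] [-0.09543867 -0.2627171  -0.31508414] 0.08521874931678042
```

View pics/w7c.png

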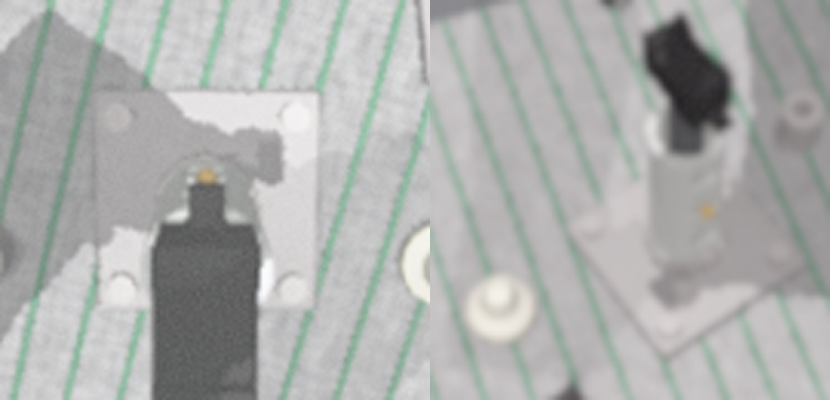

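The button is still out in the middle hole ((205,177) in the wrist crop, (706,211) in the scene crop). The head is in line, the neighbouring objects haven't moved and the gripper is clear.

```bash
python3 -c "
from bench import arm; print(arm.finish_job())"
```

```text
the job is handed in; nothing more can be done
None
```

The prop is locked in the middle hole and the job is handed in; the last move ended at 12.4 s on the robot's clock.

- **Turn:** I turned the head of the middle-sized prop about 0.50 rad clockwise. The close-up picture then showed its tongue in line with the row of holes.
- **Draw up:** I raised the tube about 19 mm at 5–6 N. The force then dropped to 1–3 N, and the brass button showed through the middle hole.
- **Press:** I pressed down for about one second at 14.5–16 N (about 1.5 kg). The lock held: the head sank only about as far as the foot spring should give. Every force reading on the prop stayed under 17 N, though readings came only at the end of each move.
- **Let go:** I took the load off, opened the gripper and lifted it about 130 mm clear.

The last pictures show the button still out in the middle hole and the head in line. The socket and cap beside the prop look unmoved. I did not re-check the other bench items after the job, but the arm's path stayed well above them.

During the press there was also a sideways force of about 5 N on the wrist, probably because the grip was 1–2 mm off the tube's axis. No checks failed or disagreed.

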